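# Put the loop tool away in the sprung tool tray

### The job

The potter's double-ended loop tool was left out on the bench. Press the yellow release button on the red tool cabinet so that its tray pops out, lay the loop tool flat on the tray's floor in the open front bay without dropping it in, then push the tray gently all the way home until it clicks and stays shut by itself with the tool inside. Never press or shove hard on the cabinet, its button or its tray (20 N is plenty), and leave the wooden paddle and everything else on the bench where it is.

Things in the scene. Friction and masses are not known exactly. Their poses are not given: they have to be found in the camera images.
- cabinet: Red steel tool cabinet, fixed to the bench, 220 deep (x) by 230 wide (y) by 66 mm high. Origin: centre of its underside; its front looks along its own -x, towards the robot. The flat top is 66 mm above the bench; a dark collar of 24 mm radius and 6 mm height surrounds the button.
- release (a joint): Yellow round release button on the cabinet's top, 36 mm across, on its centreline 45 mm towards the front from its origin (77 mm behind the tray's closed front face). Value: how far it is pressed straight down, m; 0 up, 0.009 hard stop. Sprung: 2 N at the start, 5 N fully down; lets the tray go at about 0.007 to 0.008. A force stop of 6 N is enough.
- release_top (a point): Centre of the button's flat top, 88 mm above the bench while it is up.
- tray (a joint): The tray's slide, m: 0 latched shut, -0.003 hard stop, 0.120 fully out (along the cabinet's -x). A spring drives it out (1.5 N when out, 5 N near shut): released, it shoots out in about 0.5 s. To latch, push it past a sprung wedge (some 5 N more in the last 12 mm) beyond 0, best to the stop; let go, it settles at 0 and stays, else it comes out again. A push stopped at about 13 N will do.
- tray_front (a point): Centre of the outer face of the tray's grey upright front panel (226 wide, 52 high, 12 mm thick, from 8 to 60 mm above the bench), 34 mm above the bench; 122 mm in front of the cabinet's origin when shut. Axes as the cabinet's: x points into the cabinet. The panel stands wholly in front of the cabinet.
- tray_bay (a point): Centre of the floor of the tray's cork-lined front bay, 12 mm above the bench, 68 mm behind the tray's front face. Inside: 112 mm along x (front to back), 196 along y; side and rear walls 24 mm high above the floor, front panel 48. Open from above only when the tray is fully out. Axes as the cabinet's.
- looptool: Double-ended loop (trimming) tool, loose, 90 g: pale square wooden handle 100 long (x), 20 wide, 22 mm high with brass ends, and a flat steel wire loop at each end; 162 mm long overall, loops at most 38 mm wide. Lies along its own x; origin: centre of the handle's underside. Mass may differ by a third.
- paddle: Dark wooden paddle, loose, 180 long, 55 wide, 16 mm thick, to be left alone; origin in its underside near the middle. Which side of the bench it and the loop tool lie on varies.
- bowl: Blue plastic bowl, 150 mm across, 65 high, to be left alone; origin under its centre.
- clay: Block of clay 170 x 110 x 100 mm high, to be left alone; origin under its centre.
- goblet: Terracotta goblet, 92 mm across, 120 high, to be left alone; origin under its centre.
Not all that is in view belongs to the job. Leave any blue or turquoise look-alike of the looptool alone.

How it is judged:
By the outcome, as a careful person would: the job done as asked, in the order asked, and still so for the second after the job is handed in, with the robot touching nothing.
It also fails if it takes over 67 s, if anything falls off the work surface, if the arm or the gripper's body presses on something with over 40 N, if the wrist force passes 120 N, or if a joint passes its speed limit or range.

### The arm

A 6-joint arm with a two-finger parallel gripper is mounted at the origin on the work surface. World frame = base frame: x ahead of the robot, y to its left, z up, the work surface at z = 0. Lengths are in m, angles in rad, forces in N, time in s.
With the tool pointing down it reaches from about 0.275 to 0.975 m from the base axis. Payload 8.4 kg.
Tool frame: the origin (TCP) lies on the centre line of the jaws, within the pads' length; the fingertips stand 14 mm ahead of it and the grasp point (between the pads) lies 5 mm behind it; z points along the fingers, y is the line along which they close (so a half turn about z gives the same grasp; the last joint's range is limited). The gripper opens to 92 mm and grips with 3 to 60 N. Pads are 20 mm wide; open, the fingers measure 128 mm over their backs; the gripper's body (75 mm by 189 mm) begins 69 mm behind the grasp point.
Start: joints at [1.182, 0.353, 1.633, -0, 1.155, -0.002], TCP at [0.236, 0.579, 0.229] pointing down, gripper open.
Joint ranges: [-2.63, 2.63], [-0.92, 2.1], [0.06, 2.66], [-1.3, 4.44], [0, 2.69], [-3.02, 3.02]. Speed limits (rad/s): [2.22, 2.22, 2.79, 3.14, 3.14, 3.14].

### API

Orientations are given as a unit quaternion [w, x, y, z].
In Python, from workcell import arm, vision gives the robot as it stands.
- The arm moves only by the tool step_arm, never from a script. Its argument "rows" is a list of rows, each a list of 7 numbers: the shift along the tool's x, y, z in units of 30 mm (1.0 is 30 mm), then the turn, a rotation vector about the tool's x, y, z in units of 5 degrees (1.0 is 5 degrees), then the opening in per cent of the stroke, from 0 (shut) to 100 (fully open). A call has exactly 10 rows; each row is the pose to reach, as a shift and turn from the pose commanded when the call began, along the tool's axes at that moment; what a row does not reach only later rows make up. A row lasts 1/12 s, in which the tool goes at most 41.7 mm and 7.16 degrees, less where a joint would pass 70% of its speed; a pose out of reach is approached as far as the arm can. A call with a gripper value outside its range is refused whole. The fingers move at their own pace and stop on an object; "newtons" is the grip in N (left out, the last holds). Time passes only in rows, so rows that repeat a pose let the fingers close, or fill a call up. It gives the time, the measured TCP pose, the force, the opening and the grip force at its end, in the units of the state.
- arm.sense(): the state, without advancing time (a new reading comes with each control period).
- vision.snapshot(name): name is "side" or "top"; returns the picture (384x512x3 uint8, red, green, blue); there is no depth.
- vision.calibration(name): a dict with "camera_matrix" (3x3 intrinsics, pixels), "R" (3x3) and "t" (3): a world point X has camera coordinates R X + t. Camera axes: x right, y down, z forward; pixel columns grow to the right and rows downward; lengths in m; the calibration is good to about 2 mm. A picture is of the moment at which its call begins. calibration takes no time and is no camera call.
- arm.hand_in(): hands the job in; it is judged then, once.
The state is a dict: "time_s": time; "qpos": joint angles; "qvel": joint speeds; "joint_efforts": joint torques, N m; "eef_pos": TCP position; "tool_rot": TCP orientation; "wrist_force": force on the tool from outside, world axes, zero at the start; "wrist_torque": the same for the moment, N m; "opening": finger opening in m; "gripper_force": force on a finger pad.
Only numpy, scipy, OpenCV 4.12 (cv2) and the standard library are available. Lean on these libraries where they do the work, as an engineer would, in place of code of your own. Each camera call takes 0.05 s, during which the arm holds its last target. There are 200 camera calls.

## Working session

There is one attempt and no reset: what is moved stays moved. The work goes in short steps, Python scripts to look and compute and a tool call to move; the robot and the scene stay as the last step left them, time stands still between calls to the robot, and variables do not carry over. Pictures are saved under pics/ and viewed, at most 10 in all, crops included, and the job is handed in when it is done.

Besides the shell and the picture viewer there is one more tool, called after "Call:" by a JSON object that holds its "fn" and its "kwargs". step_arm: Moves the arm, as the interface text tells. Its arguments: {"type":"object","properties":{"rows":{"type":"array"},"newtons":{"type":"number"}},"required":["rows"]}

```bash
mkdir -p pics
cat > h.py <<'E'
import numpy as np, cv2
from workcell import arm, vision
def snap(n,f):
    im=vision.snapshot(n); cv2.imwrite('pics/'+f,im[:,:,::-1]); return im
def ray(n,uv):
    c=vision.calibration(n); K,R,t=[np.array(c[k],float) for k in('camera_matrix','R','t')]
    d=R.T@np.linalg.solve(K,[uv[0],uv[1],1.]); return -R.T@t, d/np.linalg.norm(d)
def atz(n,uv,z):
    o,d=ray(n,uv); return o+d*(z-o[2])/d[2]
def tri(a,b):
    A=np.zeros((3,3));r=np.zeros(3)
    for n,uv in(('top',a),('side',b)):
        o,d=ray(n,uv);P=np.eye(3)-np.outer(d,d);A+=P;r+=P@o
    return np.linalg.solve(A,r)
def proj(n,X):
    c=vision.calibration(n); p=np.array(c['camera_matrix'])@(np.array(c['R'])@X+np.array(c['t'])); return p[:2]/p[2]
E
python3 - <<'E'
from h import *
a=snap('top','t0.png');b=snap('side','s0.png')
for n in('top','side'): print(n,ray(n,(256,192)))
s=arm.sense();print(s['time_s'],s['eef_pos'],s['tool_rot'],s['wrist_force'],s['opening'])
E
```

```text
top (array([0.18222931, 0.0293707 , 1.5077853 ]), array([ 0.22121572, -0.03103526, -0.97473095]))
side (array([ 0.06199722, -0.62350731,  1.00004324]), array([ 0.38184092,  0.5320023 , -0.7557586 ]))
0.1 [0.23561615 0.57844831 0.22797485] [-1.11405742e-04  1.92180735e-01  9.81359373e-01 -5.77788814e-04] [ 0.32075519 -0.09148056  0.04064007] 0.09188209926464917
```

View pics/t0.png

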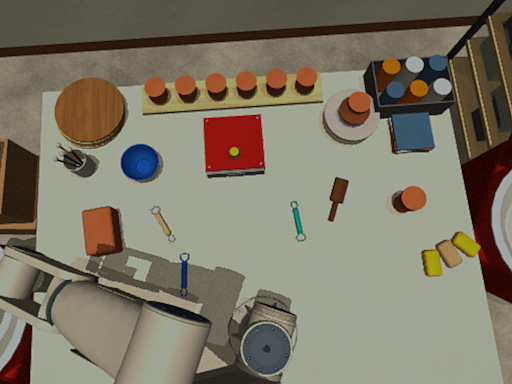

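View pics/s0.png

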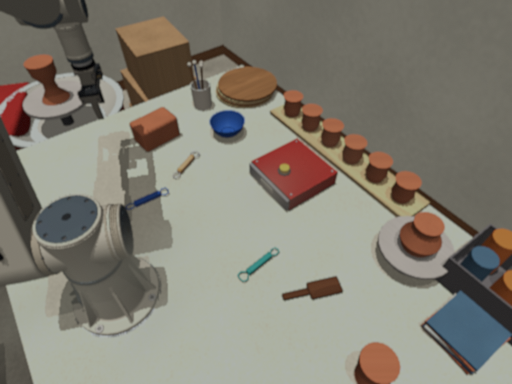

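The top view shows the pale loop tool at about (163,224), the cabinet at (235,145) with its button at (234,152), and the paddle at (338,198). In the side view the tool is at (187,165) and the button at (284,169). Next I'll enlarge crops of these.

Run:
```python
import cv2,numpy as np
t=cv2.imread('pics/t0.png');s=cv2.imread('pics/s0.png')
def c(im,x,y,w,h,k): return cv2.resize(im[y:y+h,x:x+w],None,fx=k,fy=k,interpolation=cv2.INTER_CUBIC)
A=np.hstack([c(t,195,105,80,60+15,5)[:300],c(s,245,130,100,75,4)])
B=np.hstack([c(t,140,195,50,37+1,8)[:300],c(s,160,140,50,38,8)[:300]])
cv2.imwrite('pics/c0.png',np.vstack([A,B]))
```

```text
(no output)
```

View pics/c0.png

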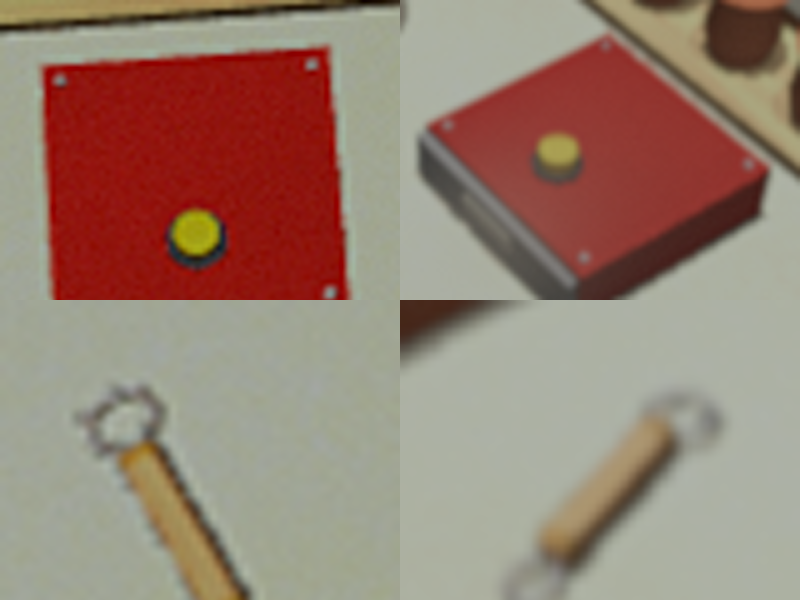

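Run:
```python
from h import *
np.set_printoptions(precision=4,suppress=True)
print('button',tri((234,151.1),(284.1,166.7)))
for n,ps in(('top',[(203.2,117.8),(260.4,114)]),('side',[(251.1,161.6),(297.1,138.4),(336.6,172.6),(289.6,199.1)])):
    for p in ps: print(n,p,atz(n,p,.066))
res={}
for n,f,(x,y,w,h) in(('top','t0',(145,200,40,50)),('side','s0',(168,145,35,38))):
    im=cv2.imread(f'pics/{f}.png').astype(int)[y:y+h,x:x+w]
    m=((im[...,2]-im[...,0])>45)
    m=m.astype(np.uint8)
    k,l,st,ce=cv2.connectedComponentsWithStats(m); i=1+st[1:,4].argmax()
    yy,xx=np.nonzero(l==i); p=np.float32(np.c_[xx+x,yy+y]); c,sz,a=cv2.minAreaRect(p)
    u,s,v=np.linalg.svd(p-p.mean(0),full_matrices=False); q=(p-p.mean(0))@v[0]
    v0=v[0] if v[0][1]>0 else -v[0]; q=(p-p.mean(0))@v0
    res[n]=(p.mean(0)+v0*q.min(),p.mean(0)+v0*q.max(),p.mean(0));print(n,len(p),sz,res[n])
P=[tri(res['top'][i],res['side'][i]) for i in range(3)];print(P)
T=[atz('top',res['top'][i],.02) for i in range(3)];S=[atz('side',res['side'][i],.02) for i in range(3)]
for A in(T,S): d=A[1]-A[0];print(A,np.linalg.norm(d),np.degrees(np.arctan2(d[1],d[0])))
```

```text
button [0.6716 0.0555 0.0894]
top (203.2, 117.8) [0.8266 0.1691 0.066 ]
top (260.4, 114) [ 0.8257 -0.0588  0.066 ]
side (251.1, 161.6) [0.6063 0.1652 0.066 ]
side (297.1, 138.4) [0.827  0.1648 0.066 ]
side (336.6, 172.6) [ 0.821  -0.0608  0.066 ]
side (289.6, 199.1) [ 0.6069 -0.058   0.066 ]
top 126 (24.68290901184082, 5.085422992706299) (array([156.189 , 212.8917], dtype=float32), array([168.4571, 234.311 ], dtype=float32), array([162.3968, 223.7302], dtype=float32))
side 83 (4.233243942260742, 20.601787567138672) (array([192.3486, 155.3152], dtype=float32), array([178.5417, 170.5857], dtype=float32), array([185.3132, 163.0964], dtype=float32))
[array([0.4676, 0.3764, 0.0139]), array([0.3809, 0.3303, 0.017 ]), array([0.4232, 0.3531, 0.0147])]
[array([0.4659, 0.3751, 0.02  ]), array([0.379, 0.33 , 0.02 ]), array([0.4217, 0.3521, 0.02  ])] 0.09792529524803785 -152.6311509870848
[array([0.4657, 0.37  , 0.02  ]), array([0.3815, 0.3271, 0.02  ]), array([0.422 , 0.3477, 0.02  ])] 0.09450135870916117 -152.96525014172246
```

```bash
cat >> h.py <<'E'
from scipy.spatial.transform import Rotation as Ro
def plan(p,yaw,q=True):
    """units from the present pose to TCP p, tool down, tool y at yaw (deg)"""
    s=arm.sense(); w,x,y,z=s['tool_rot']; R=Ro.from_quat([x,y,z,w])
    c,si=np.cos(np.radians(yaw)),np.sin(np.radians(yaw)); yy=np.array([c,si,0]); zz=np.array([0,0,-1.])
    T=Ro.from_matrix(np.c_[np.cross(yy,zz),yy,zz])
    d=R.inv().apply(np.array(p)-s['eef_pos'])/.03; r=np.degrees((R.inv()*T).as_rotvec())/5
    print('t',s['time_s'],'pos',np.round(s['eef_pos'],4),'F',np.round(s['wrist_force'],1),'open',round(s['opening'],4),'shift',np.round(d,2),'turn',np.round(r,2))
E
python3 -c "
from h import *
plan((.672,.0545,.135),0)"
```

```text
t 0.1 pos [0.2356 0.5784 0.228 ] F [ 0.3 -0.1  0. ] open 0.0919 shift [-20.06 -10.68   3.11] turn [-1.000e-02  1.000e-02  1.357e+01]
```

Call:
{"fn": "step_arm", "kwargs": {"rows": [[-2, -1, 0, 0, 0, 1.4, 0], [-4, -2.1, 0, 0, 0, 2.8, 0], [-6, -3.2, 0, 0, 0, 4.2, 0], [-8, -4.2, 0, 0, 0, 5.6, 0], [-10, -5.3, 0, 0, 0, 7, 0], [-12, -6.4, 0.5, 0, 0, 8.4, 0], [-14, -7.4, 1, 0, 0, 9.8, 0], [-16, -8.5, 1.5, 0, 0, 11.2, 0], [-18, -9.6, 2, 0, 0, 12.6, 0], [-20.06, -10.68, 2.5, 0, 0, 13.57, 0]], "newtons": 20}}

```text
time_s: 0.93
eef_pos: [0.5025, 0.2588, 0.2003]
tool_rot: [0.0, 0.709, 0.705, 0.0]
wrist_force: [0.6, 0.6, 0.3]
opening: 0.0277
gripper_force: 0.0
```

```bash
python3 -c "
from h import *
plan((.672,.0545,.110),0)"
```

```text
t 0.9333 pos [0.5025 0.2588 0.2003] F [0.6 0.6 0.3] open 0.0277 shift [-6.77  5.7   3.01] turn [ 0.   -0.   -0.08]
```

Call:
{"fn": "step_arm", "kwargs": {"rows": [[-1, 0.85, 0, 0, 0, 0, 0], [-2, 1.7, 0, 0, 0, 0, 0], [-3, 2.55, 0, 0, 0, 0, 0], [-4, 3.4, 0.5, 0, 0, 0, 0], [-5, 4.25, 1, 0, 0, 0, 0], [-6, 5.1, 1.5, 0, 0, 0, 0], [-6.77, 5.7, 2, 0, 0, 0, 0], [-6.77, 5.7, 2.5, 0, 0, 0, 0], [-6.77, 5.7, 3, 0, 0, 0, 0], [-6.77, 5.7, 3, 0, 0, 0, 0]]}}

```text
time_s: 1.77
eef_pos: [0.6704, 0.0564, 0.1067]
tool_rot: [-0.002, 0.708, 0.707, -0.002]
wrist_force: [-1.5, 0.0, -0.5]
opening: 0.0006
gripper_force: 0.0
```

Run:
```python
from h import *
plan((.672,.0545,.102),0)
a=snap('top','t1.png');b=snap('side','s1.png')
A=[cv2.resize(i[y:y+75,x:x+100,::-1],None,fx=4,fy=4,interpolation=2) for i,x,y in((a,185,100),(b,235,115))]
cv2.imwrite('pics/c1.png',np.hstack(A))
```

```text
t 1.7667 pos [0.6704 0.0564 0.1067] F [-1.5  0.  -0.5] open 0.0006 shift [-0.06  0.05  0.16] turn [-0.07  0.01 -0.02]
```

View pics/c1.png

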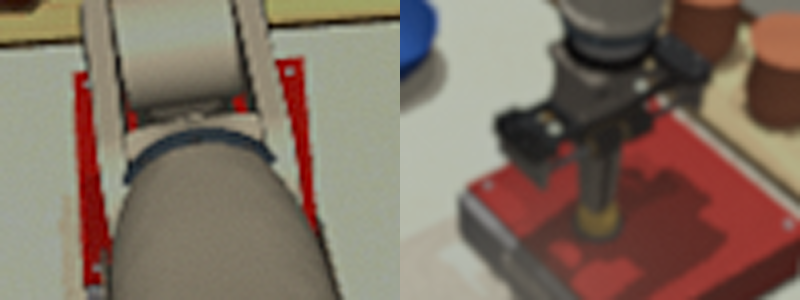

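The closed fingertips stand centred just above the yellow button, at about (600,205) in the crop. I'll press in small steps.

Call:
{"fn": "step_arm", "kwargs": {"rows": [[0, 0, 0.05, 0, 0, 0, 0], [0, 0, 0.1, 0, 0, 0, 0], [0, 0, 0.14, 0, 0, 0, 0], [0, 0, 0.18, 0, 0, 0, 0], [0, 0, 0.22, 0, 0, 0, 0], [0, 0, 0.26, 0, 0, 0, 0], [0, 0, 0.29, 0, 0, 0, 0], [0, 0, 0.32, 0, 0, 0, 0], [0, 0, 0.32, 0, 0, 0, 0], [0, 0, 0.32, 0, 0, 0, 0]]}}

```text
time_s: 2.7
eef_pos: [0.6726, 0.0576, 0.101]
tool_rot: [-0.0, 0.707, 0.707, 0.0]
wrist_force: [-0.6, -0.7, 2.3]
opening: 0.0005
gripper_force: 0.9
```

Call:
{"fn": "step_arm", "kwargs": {"rows": [[0, 0, 0.04, 0, 0, 0, 0], [0, 0, 0.08, 0, 0, 0, 0], [0, 0, 0.11, 0, 0, 0, 0], [0, 0, 0.14, 0, 0, 0, 0], [0, 0, 0.17, 0, 0, 0, 0], [0, 0, 0.19, 0, 0, 0, 0], [0, 0, 0.21, 0, 0, 0, 0], [0, 0, 0.22, 0, 0, 0, 0], [0, 0, 0.22, 0, 0, 0, 0], [0, 0, 0.22, 0, 0, 0, 0]]}}

```text
time_s: 3.53
eef_pos: [0.6725, 0.0574, 0.0944]
tool_rot: [0.0, 0.707, 0.707, -0.0]
wrist_force: [-1.0, -0.3, 4.2]
opening: 0.0004
gripper_force: 2.2
```

Run:
```python
from h import *
plan((.672,.0545,.102),0)
b=snap('side','s2.png');a=cv2.imread('pics/s0.png')
print(np.abs(b[150:230,225:300,::-1].astype(int)-a[150:230,225:300]).mean())
```

```text
t 3.5333 pos [0.6725 0.0574 0.0944] F [-1.  -0.3  4.2] open 0.0004 shift [-0.1  -0.02 -0.25] turn [-0.  0. -0.]
34.23027777777778
```

Call:
{"fn": "step_arm", "kwargs": {"rows": [[0, 0, 0.02, 0, 0, 0, 0], [0, 0, 0.04, 0, 0, 0, 0], [0, 0, 0.055, 0, 0, 0, 0], [0, 0, 0.055, 0, 0, 0, 0], [0, 0, 0.055, 0, 0, 0, 0], [0, 0, 0.055, 0, 0, 0, 0], [0, 0, 0.055, 0, 0, 0, 0], [0, 0, 0.055, 0, 0, 0, 0], [0, 0, 0.055, 0, 0, 0, 0], [0, 0, 0.055, 0, 0, 0, 0]]}}

```text
time_s: 4.42
eef_pos: [0.6725, 0.0574, 0.0934]
tool_rot: [0.0, 0.707, 0.707, 0.0]
wrist_force: [-3.2, -0.3, 9.9]
opening: 0.0002
gripper_force: 5.1
```

Run:
```python
from h import *
plan((.4225,.351,.15),-62.8)
b=snap('side','s3.png');a=cv2.imread('pics/s2.png')
D=np.abs(b[:,:,::-1].astype(int)-a).sum(2);print((D>60).sum(), D[150:250,200:310].mean())
cv2.imwrite('pics/c3.png',cv2.resize(b[120:240,190:350,::-1],None,fx=4,fy=4,interpolation=2))
```

```text
t 4.4167 pos [0.6725 0.0574 0.0934] F [-3.2 -0.3  9.9] open 0.0002 shift [ 9.78 -8.34 -1.89] turn [ 0.   -0.   12.56]
19 1.6542727272727273
```

View pics/c3.png

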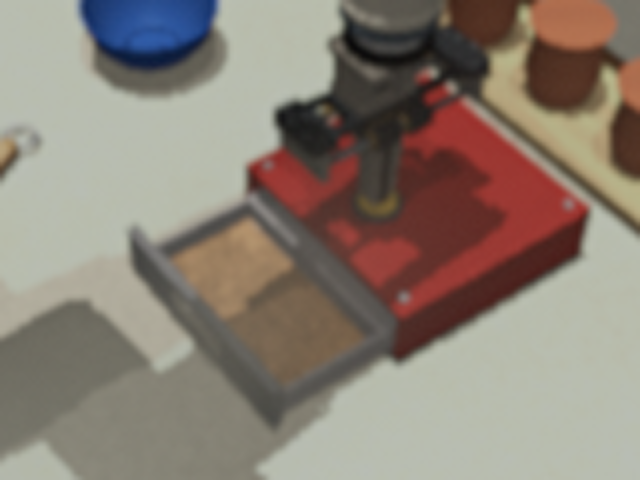

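The tray is fully out: its front runs from (135,240) to (280,415) in the crop and the cork bay is visible. Next I lift and go over the loop tool.

Call:
{"fn": "step_arm", "kwargs": {"rows": [[0, 0, -1, 0, 0, 0, 0], [0.5, -0.4, -2, 0, 0, 0.7, 10], [1.7, -1.45, -2.4, 0, 0, 2.1, 60], [2.9, -2.5, -2.4, 0, 0, 3.5, 60], [4.1, -3.5, -2.4, 0, 0, 4.9, 60], [5.3, -4.5, -2.4, 0, 0, 6.3, 60], [6.5, -5.5, -2.4, 0, 0, 7.7, 60], [7.7, -6.5, -2.2, 0, 0, 9.1, 60], [8.8, -7.5, -2, 0, 0, 10.5, 60], [9.78, -8.34, -1.89, 0, 0, 11.9, 60]]}}

```text
time_s: 5.3
eef_pos: [0.4516, 0.3171, 0.1536]
tool_rot: [-0.0, 0.962, 0.272, 0.0]
wrist_force: [1.2, 1.0, -0.0]
opening: 0.0551
gripper_force: 0.0
```

Run:
```python
from h import *
plan((.4225,.351,.08),-62.8)
```

```text
t 5.3 pos [0.4516 0.3171 0.1536] F [ 1.2  1.  -0. ] open 0.0551 shift [-0.24 -1.47  2.45] turn [-0.   -0.01  0.87]
```

Call:
{"fn": "step_arm", "kwargs": {"rows": [[-0.1, -0.7, 0.3, 0, 0, 0.5, 60], [-0.24, -1.47, 0.8, 0, 0, 0.87, 60], [-0.24, -1.47, 1.4, 0, 0, 0.87, 60], [-0.24, -1.47, 2, 0, 0, 0.87, 60], [-0.24, -1.47, 2.45, 0, 0, 0.87, 60], [-0.24, -1.47, 2.45, 0, 0, 0.87, 60], [-0.24, -1.47, 2.45, 0, 0, 0.87, 60], [-0.24, -1.47, 2.45, 0, 0, 0.87, 60], [-0.24, -1.47, 2.45, 0, 0, 0.87, 60], [-0.24, -1.47, 2.45, 0, 0, 0.87, 60]]}}

```text
time_s: 6.13
eef_pos: [0.4242, 0.3498, 0.0813]
tool_rot: [-0.0, 0.971, 0.238, 0.001]
wrist_force: [0.2, 0.7, 0.7]
opening: 0.0552
gripper_force: 0.0
```

Run:
```python
from h import *
plan((.4225,.351,.018),-62.8)
a=snap('top','t4.png');b=snap('side','s4.png')
A=[cv2.resize(i[y:y+60,x:x+80,::-1],None,fx=5,fy=5,interpolation=2) for i,x,y in((a,125,190),(b,150,130))]
cv2.imwrite('pics/c4.png',np.hstack(A))
```

```text
t 6.1333 pos [0.4242 0.3498 0.0813] F [0.2 0.7 0.7] open 0.0552 shift [-0.04 -0.06  2.11] turn [-0.   -0.02  0.06]
```

View pics/c4.png

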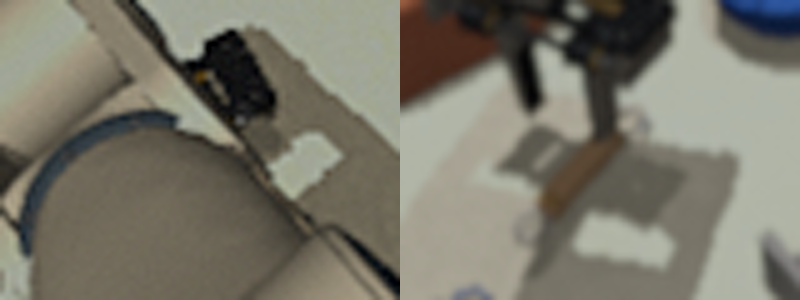

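The fingers straddle the handle in the side crop, at about (530,95) and (605,110), with the handle at (585,170). Before descending I'll check the clay clearance.

Run:
```python
from h import *
for p in((120,250),(113,208)): print(atz('top',p,.0),atz('top',p,.1))
for s in(-1,1):
  for o in(-.0275,.0275):
    P=np.array([.4225,.351,.067])+s*o*0
for p in((.4225+.457*.03,.351-.889*.03,.067),(.4225-.457*.03,.351+.889*.03,.067)): print(proj('side',np.array(p)))
```

```text
[0.33490199 0.5223333  0.        ] [0.32477637 0.48963881 0.1       ]
[0.50208258 0.54929968 0.        ] [0.48086913 0.51481672 0.1       ]
[189.74414744 156.12106034]
[176.62371842 151.24027892]
```

Call:
{"fn": "step_arm", "kwargs": {"rows": [[-0.04, -0.06, 0.5, 0, 0, 0.06, 60], [-0.04, -0.06, 1, 0, 0, 0.06, 60], [-0.04, -0.06, 1.4, 0, 0, 0.06, 60], [-0.04, -0.06, 1.8, 0, 0, 0.06, 60], [-0.04, -0.06, 2, 0, 0, 0.06, 60], [-0.04, -0.06, 2.1, 0, 0, 0.06, 60], [-0.04, -0.06, 2.1, 0, 0, 0.06, 60], [-0.04, -0.06, 2.1, 0, 0, 0.06, 40], [-0.04, -0.06, 2.1, 0, 0, 0.06, 25], [-0.04, -0.06, 2.1, 0, 0, 0.06, 10]], "newtons": 15}}

```text
time_s: 7.07
eef_pos: [0.4221, 0.3508, 0.018]
tool_rot: [-0.0, 0.972, 0.235, 0.0]
wrist_force: [-0.1, -0.0, 0.7]
opening: 0.0373
gripper_force: 0.0
```

Call:
{"fn": "step_arm", "kwargs": {"rows": [[0, 0, 0, 0, 0, 0, 0], [0, 0, 0, 0, 0, 0, 0], [0, 0, 0, 0, 0, 0, 0], [0, 0, 0, 0, 0, 0, 0], [0, 0, 0, 0, 0, 0, 0], [0, 0, -0.3, 0, 0, 0, 0], [0, 0, -0.8, 0, 0, 0, 0], [0, 0, -1.6, 0, 0, 0, 0], [0, 0, -2.6, 0, 0, 0, 0], [0, 0, -3.6, 0, 0, 0, 0]]}}

```text
time_s: 7.9
eef_pos: [0.4211, 0.35, 0.1265]
tool_rot: [0.0, 0.972, 0.235, -0.001]
wrist_force: [1.0, 0.0, -1.0]
opening: 0.0195
gripper_force: 15.0
```

Run:
```python
from h import *
plan((.543,.055,.13),0)
```

```text
t 7.9 pos [0.4211 0.35   0.1265] F [ 1.  0. -1.] open 0.0195 shift [-0.89 10.6  -0.11] turn [-1.000e-02  2.000e-02 -1.255e+01]
```

Call:
{"fn": "step_arm", "kwargs": {"rows": [[0, 0.6, -0.2, 0, 0, -0.8, 0], [-0.1, 1.5, -0.2, 0, 0, -2, 0], [-0.2, 2.7, -0.2, 0, 0, -3.3, 0], [-0.3, 3.9, -0.2, 0, 0, -4.6, 0], [-0.4, 5.1, -0.2, 0, 0, -6, 0], [-0.5, 6.3, -0.2, 0, 0, -7.4, 0], [-0.6, 7.5, -0.2, 0, 0, -8.8, 0], [-0.7, 8.7, -0.2, 0, 0, -10.2, 0], [-0.8, 9.8, -0.2, 0, 0, -11.5, 0], [-0.89, 10.6, -0.2, 0, 0, -12.55, 0]]}}

```text
time_s: 8.73
eef_pos: [0.5441, 0.053, 0.1319]
tool_rot: [0.0, 0.705, 0.709, 0.0]
wrist_force: [-0.3, 0.3, -1.3]
opening: 0.02
gripper_force: 15.0
```

Call:
{"fn": "step_arm", "kwargs": {"rows": [[0, 0, 0, 0, 0, 0, 0], [0, 0, 0, 0, 0, 0, 0], [0, 0, 0, 0, 0, 0, 0], [0, 0, 0.3, 0, 0, 0, 0], [0, 0, 0.6, 0, 0, 0, 0], [0, 0, 0.9, 0, 0, 0, 0], [0, 0, 1, 0, 0, 0, 0], [0, 0, 1, 0, 0, 0, 0], [0, 0, 1, 0, 0, 0, 0], [0, 0, 1, 0, 0, 0, 0]]}}

```text
time_s: 9.57
eef_pos: [0.5436, 0.0557, 0.1014]
tool_rot: [0.0, 0.707, 0.707, 0.0]
wrist_force: [0.4, 0.6, -0.8]
opening: 0.0199
gripper_force: 15.0
```

Run:
```python
from h import *
plan((.543,.055,.06),0)
a=snap('top','t5.png');b=snap('side','s5.png')
A=[cv2.resize(i[y:y+75,x:x+100,::-1],None,fx=4,fy=4,interpolation=2) for i,x,y in((a,185,140),(b,210,140))]
A.append(cv2.resize(cv2.imread('pics/s3.png')[150:240,210:330],(400,300)))
cv2.imwrite('pics/c5.png',np.vstack([np.hstack(A[:2]),np.hstack([A[2],A[2]*0])]))
# expected tray panel top corners
for x,y in((.475,.168),(.475,-.058)): print(proj('side',np.array([x,y,.06])))
```

```text
t 9.5667 pos [0.5436 0.0557 0.1014] F [ 0.4  0.6 -0.8] open 0.0199 shift [-0.02 -0.02  1.38] turn [ 0. -0. -0.]
[220.76669084 177.5054663 ]
[257.87547655 218.60981533]
```

View pics/c5.png

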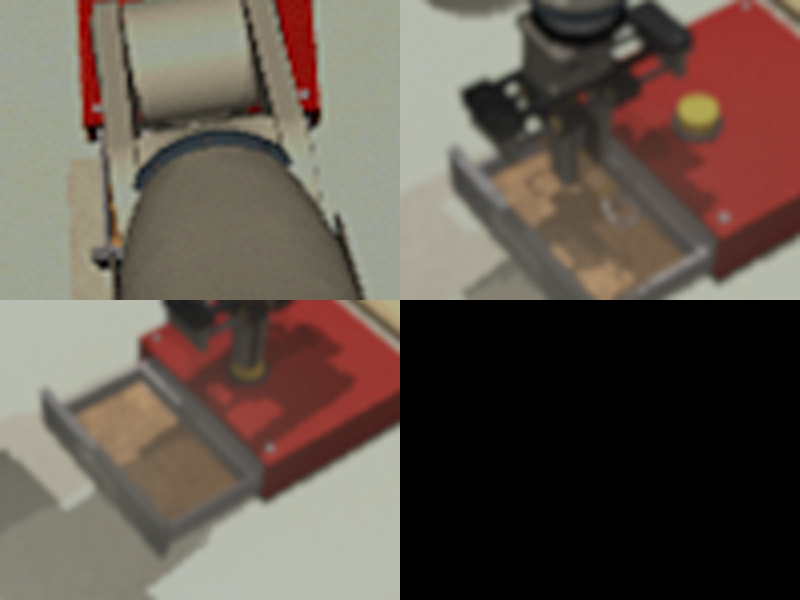

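The tool hangs horizontally over the bay; its right loop is at about (620,210) in the crop and the button is back up. Next I check where the loop and the panel are.

Run:
```python
from h import *
for p in((222.6,177),(223,177),(259.5,219.5)): print(atz('side',p,.06))
print('loop',proj('side',np.array([.543,-.026,.094])),proj('side',np.array([.543,.005,.094])), atz('side',(266,192.5),.094),atz('side',(262,193),.094))
```

```text
[0.48165454 0.16623331 0.06      ]
[0.4828169  0.16538823 0.06      ]
[ 0.47715455 -0.06398124  0.06      ]
loop [268.89539036 196.35909121] [263.27708692 190.61292475] [ 0.54535801 -0.00698602  0.094     ] [ 0.53330932 -0.00095659  0.094     ]
```

Call:
{"fn": "step_arm", "kwargs": {"rows": [[0, 0.08, 0.3, 0, 0, 0, 0], [0, 0.08, 0.6, 0, 0, 0, 0], [0, 0.08, 1, 0, 0, 0, 0], [0, 0.08, 1.4, 0, 0, 0, 0], [0, 0.08, 1.7, 0, 0, 0, 0], [0, 0.08, 2, 0, 0, 0, 0], [0, 0.08, 2.15, 0, 0, 0, 0], [0, 0.08, 2.25, 0, 0, 0, 0], [0, 0.08, 2.25, 0, 0, 0, 0], [0, 0.08, 2.25, 0, 0, 0, 0]]}}

```text
time_s: 10.5
eef_pos: [0.546, 0.0556, 0.034]
tool_rot: [0.0, 0.707, 0.707, 0.0]
wrist_force: [-0.6, -0.5, -0.6]
opening: 0.0199
gripper_force: 15.0
```

Call:
{"fn": "step_arm", "kwargs": {"rows": [[0, 0, 0.02, 0, 0, 0, 0], [0, 0, 0.04, 0, 0, 0, 0], [0, 0, 0.06, 0, 0, 0, 0], [0, 0, 0.08, 0, 0, 0, 0], [0, 0, 0.1, 0, 0, 0, 0], [0, 0, 0.1, 0, 0, 0, 0], [0, 0, 0.1, 0, 0, 0, 0], [0, 0, 0.1, 0, 0, 0, 0], [0, 0, 0.1, 0, 0, 0, 0], [0, 0, 0.1, 0, 0, 0, 0]]}}

```text
time_s: 11.33
eef_pos: [0.5458, 0.0556, 0.0309]
tool_rot: [0.0, 0.707, 0.707, -0.0]
wrist_force: [-0.3, -0.3, -0.8]
opening: 0.02
gripper_force: 15.0
```

Call:
{"fn": "step_arm", "kwargs": {"rows": [[0, 0, 0.01, 0, 0, 0, 0], [0, 0, 0.02, 0, 0, 0, 0], [0, 0, 0.03, 0, 0, 0, 0], [0, 0, 0.04, 0, 0, 0, 0], [0, 0, 0.05, 0, 0, 0, 0], [0, 0, 0.05, 0, 0, 0, 0], [0, 0, 0.05, 0, 0, 0, 0], [0, 0, 0.05, 0, 0, 0, 0], [0, 0, 0.05, 0, 0, 0, 0], [0, 0, 0.05, 0, 0, 0, 0]]}}

```text
time_s: 12.17
eef_pos: [0.5459, 0.0555, 0.0296]
tool_rot: [0.0, 0.707, 0.707, 0.0]
wrist_force: [-2.4, -0.6, 5.6]
opening: 0.0197
gripper_force: 15.0
```

Contact with the floor. I release and rise.

Call:
{"fn": "step_arm", "kwargs": {"rows": [[0, 0, -0.02, 0, 0, 0, 25], [0, 0, -0.02, 0, 0, 0, 30], [0, 0, -0.02, 0, 0, 0, 40], [0, 0, -0.02, 0, 0, 0, 40], [0, 0, -0.02, 0, 0, 0, 40], [0, 0, -0.3, 0, 0, 0, 40], [0, 0, -0.8, 0, 0, 0, 40], [0, 0, -1.5, 0, 0, 0, 40], [0, 0, -2.5, 0, 0, 0, 40], [0, 0, -3.2, 0, 0, 0, 40]]}}

```text
time_s: 13.0
eef_pos: [0.5462, 0.0556, 0.1277]
tool_rot: [0.0, 0.707, 0.707, 0.0]
wrist_force: [0.3, 0.0, -0.6]
opening: 0.0367
gripper_force: 0.0
```

Run:
```python
from h import *
plan((.40,.055,.14),90)
```

```text
t 13.0 pos [0.5462 0.0556 0.1277] F [ 0.3  0.  -0.6] open 0.0367 shift [-0.02 -4.87 -0.41] turn [ 1.000e-02  1.000e-02 -1.801e+01]
```

Call:
{"fn": "step_arm", "kwargs": {"rows": [[0, 0, -0.4, 0, 0, -1, 10], [0, -0.6, -0.4, 0, 0, -2.4, 0], [0, -1.4, -0.4, 0, 0, -3.8, 0], [0, -2.2, -0.4, 0, 0, -5.2, 0], [0, -3, -0.4, 0, 0, -6.6, 0], [0, -3.8, -0.4, 0, 0, -8, 0], [0, -4.4, -0.4, 0, 0, -9.4, 0], [0, -4.4, -0.4, 0, 0, -10.8, 0], [0, -4.4, -0.4, 0, 0, -12.2, 0], [0, -4.4, -0.4, 0, 0, -13.6, 0]]}}

```text
time_s: 13.83
eef_pos: [0.4137, 0.0557, 0.1381]
tool_rot: [0.0, 0.188, 0.982, 0.0]
wrist_force: [-0.6, 0.1, 0.4]
opening: 0.0003
gripper_force: 0.0
```

Run:
```python
from h import *
plan((.42,.055,.036),90)
a=snap('top','t6.png');b=snap('side','s6.png')
A=[cv2.resize(i[y:y+75,x:x+100,::-1],None,fx=4,fy=4,interpolation=2) for i,x,y in((a,185,140),(b,210,150))]
cv2.imwrite('pics/c6.png',np.hstack(A))
```

```text
t 13.8333 pos [0.4137 0.0557 0.1381] F [-0.6  0.1  0.4] open 0.0003 shift [-0.2   0.06  3.4 ] turn [ 0.    0.01 -4.33]
```

View pics/c6.png

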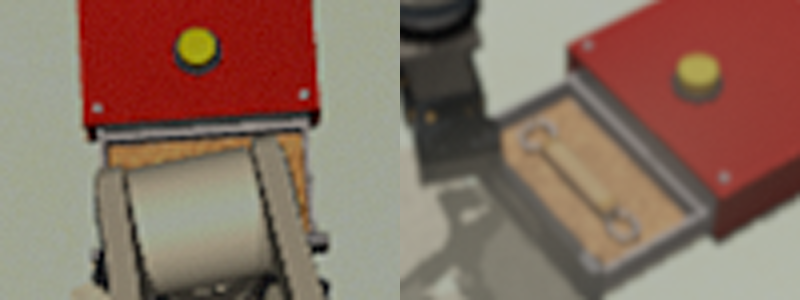

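The tool lies flat in the middle of the bay, its loops at (540,135) and (620,222). I finish the turn and lower in front of the panel.

Call:
{"fn": "step_arm", "kwargs": {"rows": [[-0.1, 0, 0.3, 0, 0, -1.2, 0], [-0.2, 0, 0.8, 0, 0, -2.5, 0], [-0.2, 0.06, 1.3, 0, 0, -3.6, 0], [-0.2, 0.06, 1.9, 0, 0, -4.33, 0], [-0.2, 0.06, 2.5, 0, 0, -4.33, 0], [-0.2, 0.06, 3, 0, 0, -4.33, 0], [-0.2, 0.06, 3.3, 0, 0, -4.33, 0], [-0.2, 0.06, 3.4, 0, 0, -4.33, 0], [-0.2, 0.06, 3.4, 0, 0, -4.33, 0], [-0.2, 0.06, 3.4, 0, 0, -4.33, 0]]}}

```text
time_s: 14.77
eef_pos: [0.4205, 0.0551, 0.0359]
tool_rot: [0.0, 0.004, 1.0, 0.0]
wrist_force: [0.6, 0.4, 0.0]
opening: 0.0007
gripper_force: 0.0
```

Run:
```python
from h import *
plan((.46,.055,.036),90)
```

```text
t 14.7667 pos [0.4205 0.0551 0.0359] F [0.6 0.4 0. ] open 0.0007 shift [-1.32  0.01 -0.  ] turn [ 0.    0.   -0.09]
```

Call:
{"fn": "step_arm", "kwargs": {"rows": [[-0.5, 0, 0, 0, 0, 0, 0], [-1, 0, 0, 0, 0, 0, 0], [-1.2, 0, 0, 0, 0, 0, 0], [-1.35, 0, 0, 0, 0, 0, 0], [-1.5, 0, 0, 0, 0, 0, 0], [-1.65, 0, 0, 0, 0, 0, 0], [-1.8, 0, 0, 0, 0, 0, 0], [-1.95, 0, 0, 0, 0, 0, 0], [-2.1, 0, 0, 0, 0, 0, 0], [-2.25, 0, 0, 0, 0, 0, 0]]}}

```text
time_s: 15.6
eef_pos: [0.4875, 0.0546, 0.0353]
tool_rot: [-0.0, 0.003, 1.0, -0.0]
wrist_force: [-1.7, 0.8, 2.1]
opening: 0.0004
gripper_force: 1.4
```

Call:
{"fn": "step_arm", "kwargs": {"rows": [[-0.2, 0, 0, 0, 0, 0, 0], [-0.4, 0, 0, 0, 0, 0, 0], [-0.6, 0, 0, 0, 0, 0, 0], [-0.8, 0, 0, 0, 0, 0, 0], [-1, 0, 0, 0, 0, 0, 0], [-1.2, 0, 0, 0, 0, 0, 0], [-1.4, 0, 0, 0, 0, 0, 0], [-1.6, 0, 0, 0, 0, 0, 0], [-1.7, 0, 0, 0, 0, 0, 0], [-1.8, 0, 0, 0, 0, 0, 0]]}}

```text
time_s: 16.43
eef_pos: [0.5419, 0.0543, 0.0353]
tool_rot: [-0.0, 0.003, 1.0, 0.0]
wrist_force: [-4.7, 1.5, 1.6]
opening: 0.0003
gripper_force: 2.2
```

Call:
{"fn": "step_arm", "kwargs": {"rows": [[-0.15, 0, 0, 0, 0, 0, 0], [-0.3, 0, 0, 0, 0, 0, 0], [-0.45, 0, 0, 0, 0, 0, 0], [-0.6, 0, 0, 0, 0, 0, 0], [-0.75, 0, 0, 0, 0, 0, 0], [-0.9, 0, 0, 0, 0, 0, 0], [-1, 0, 0, 0, 0, 0, 0], [-1.1, 0, 0, 0, 0, 0, 0], [-1.15, 0, 0, 0, 0, 0, 0], [-1.2, 0, 0, 0, 0, 0, 0]]}}

```text
time_s: 17.27
eef_pos: [0.5768, 0.0541, 0.0353]
tool_rot: [-0.001, 0.003, 1.0, 0.0]
wrist_force: [-8.5, 1.9, 5.4]
opening: 0.0004
gripper_force: 4.4
```

Call:
{"fn": "step_arm", "kwargs": {"rows": [[-0.03, 0, 0, 0, 0, 0, 0], [-0.06, 0, 0, 0, 0, 0, 0], [-0.09, 0, 0, 0, 0, 0, 0], [-0.12, 0, 0, 0, 0, 0, 0], [-0.15, 0, 0, 0, 0, 0, 0], [-0.18, 0, 0, 0, 0, 0, 0], [-0.2, 0, 0, 0, 0, 0, 0], [-0.22, 0, 0, 0, 0, 0, 0], [-0.24, 0, 0, 0, 0, 0, 0], [-0.25, 0, 0, 0, 0, 0, 0]]}}

```text
time_s: 18.1
eef_pos: [0.5849, 0.0541, 0.0353]
tool_rot: [-0.0, 0.003, 1.0, 0.0]
wrist_force: [-4.4, 2.7, 2.3]
opening: 0.0004
gripper_force: 2.4
```

Call:
{"fn": "step_arm", "kwargs": {"rows": [[-0.02, 0, 0, 0, 0, 0, 0], [-0.04, 0, 0, 0, 0, 0, 0], [-0.06, 0, 0, 0, 0, 0, 0], [-0.08, 0, 0, 0, 0, 0, 0], [-0.08, 0, 0, 0, 0, 0, 0], [-0.08, 0, 0, 0, 0, 0, 0], [-0.08, 0, 0, 0, 0, 0, 0], [-0.08, 0, 0, 0, 0, 0, 0], [-0.08, 0, 0, 0, 0, 0, 0], [-0.08, 0, 0, 0, 0, 0, 0]]}}

```text
time_s: 18.93
eef_pos: [0.5875, 0.054, 0.0354]
tool_rot: [0.0, 0.003, 1.0, 0.0]
wrist_force: [-3.4, 1.1, 0.0]
opening: 0.0007
gripper_force: 1.6
```

Call:
{"fn": "step_arm", "kwargs": {"rows": [[-0.01, 0, 0, 0, 0, 0, 0], [-0.02, 0, 0, 0, 0, 0, 0], [-0.03, 0, 0, 0, 0, 0, 0], [-0.04, 0, 0, 0, 0, 0, 0], [-0.05, 0, 0, 0, 0, 0, 0], [-0.05, 0, 0, 0, 0, 0, 0], [-0.05, 0, 0, 0, 0, 0, 0], [-0.05, 0, 0, 0, 0, 0, 0], [-0.05, 0, 0, 0, 0, 0, 0], [-0.05, 0, 0, 0, 0, 0, 0]]}}

```text
time_s: 19.77
eef_pos: [0.5886, 0.0539, 0.0354]
tool_rot: [-0.0, 0.003, 1.0, -0.0]
wrist_force: [-4.9, 1.8, 3.6]
opening: 0.0006
gripper_force: 2.6
```

Call:
{"fn": "step_arm", "kwargs": {"rows": [[-0.01, 0, 0, 0, 0, 0, 0], [-0.02, 0, 0, 0, 0, 0, 0], [-0.03, 0, 0, 0, 0, 0, 0], [-0.04, 0, 0, 0, 0, 0, 0], [-0.05, 0, 0, 0, 0, 0, 0], [-0.05, 0, 0, 0, 0, 0, 0], [-0.05, 0, 0, 0, 0, 0, 0], [-0.05, 0, 0, 0, 0, 0, 0], [-0.05, 0, 0, 0, 0, 0, 0], [-0.05, 0, 0, 0, 0, 0, 0]]}}

```text
time_s: 20.6
eef_pos: [0.5901, 0.0539, 0.0354]
tool_rot: [-0.0, 0.003, 1.0, -0.0]
wrist_force: [-4.6, 1.4, 3.1]
opening: 0.0008
gripper_force: 2.6
```

Call:
{"fn": "step_arm", "kwargs": {"rows": [[-0.01, 0, 0, 0, 0, 0, 0], [-0.02, 0, 0, 0, 0, 0, 0], [-0.03, 0, 0, 0, 0, 0, 0], [-0.04, 0, 0, 0, 0, 0, 0], [-0.05, 0, 0, 0, 0, 0, 0], [-0.05, 0, 0, 0, 0, 0, 0], [-0.05, 0, 0, 0, 0, 0, 0], [-0.05, 0, 0, 0, 0, 0, 0], [-0.05, 0, 0, 0, 0, 0, 0], [-0.05, 0, 0, 0, 0, 0, 0]]}}

```text
time_s: 21.43
eef_pos: [0.5906, 0.0539, 0.0354]
tool_rot: [-0.001, 0.003, 1.0, -0.0]
wrist_force: [-8.4, 1.8, 6.0]
opening: 0.0009
gripper_force: 4.4
```

The tray moved only 0.5 mm and the force is rising, so it is at the stop. One small push more, then back off gently.

Call:
{"fn": "step_arm", "kwargs": {"rows": [[-0.01, 0, 0, 0, 0, 0, 0], [-0.02, 0, 0, 0, 0, 0, 0], [-0.03, 0, 0, 0, 0, 0, 0], [-0.03, 0, 0, 0, 0, 0, 0], [-0.03, 0, 0, 0, 0, 0, 0], [-0.03, 0, 0, 0, 0, 0, 0], [-0.03, 0, 0, 0, 0, 0, 0], [-0.03, 0, 0, 0, 0, 0, 0], [-0.03, 0, 0, 0, 0, 0, 0], [-0.03, 0, 0, 0, 0, 0, 0]]}}

```text
time_s: 22.27
eef_pos: [0.5907, 0.0539, 0.0354]
tool_rot: [-0.002, 0.003, 1.0, -0.0]
wrist_force: [-11.6, 2.0, 10.8]
opening: 0.0004
gripper_force: 6.0
```

Call:
{"fn": "step_arm", "kwargs": {"rows": [[0.05, 0, 0, 0, 0, 0, 0], [0.1, 0, 0, 0, 0, 0, 0], [0.15, 0, 0, 0, 0, 0, 0], [0.2, 0, 0, 0, 0, 0, 0], [0.25, 0, 0, 0, 0, 0, 0], [0.3, 0, 0, 0, 0, 0, 0], [0.35, 0, 0, 0, 0, 0, 0], [0.45, 0, 0, 0, 0, 0, 0], [0.55, 0, 0, 0, 0, 0, 0], [0.65, 0, 0, 0, 0, 0, 0]]}}

```text
time_s: 23.1
eef_pos: [0.5731, 0.054, 0.0354]
tool_rot: [0.0, 0.003, 1.0, -0.0]
wrist_force: [-0.6, 0.6, -0.9]
opening: 0.0002
gripper_force: 0.0
```

Contact is free with nothing pushing back. I retreat and rise.

Call:
{"fn": "step_arm", "kwargs": {"rows": [[0.3, 0, 0, 0, 0, 0, 0], [0.8, 0, 0, 0, 0, 0, 0], [1.6, 0, 0, 0, 0, 0, 0], [2.6, 0, 0, 0, 0, 0, 0], [3.6, 0, -0.3, 0, 0, 0, 0], [4.4, 0, -1.2, 0, 0, 0, 0], [5, 0, -2.2, 0, 0, 0, 0], [5, 0, -3.2, 0, 0, 0, 0], [5, 0, -4, 0, 0, 0, 0], [5, 0, -4.5, 0, 0, 0, 0]]}}

```text
time_s: 23.93
eef_pos: [0.4233, 0.0551, 0.1729]
tool_rot: [0.002, 0.003, 1.0, 0.0]
wrist_force: [0.9, 0.4, 0.2]
opening: 0.0002
gripper_force: 0.0
```

Run:
```python
from h import *
plan((.42,.054,.17),90)
b=snap('side','s9.png')
cv2.imwrite('pics/s9c.png',cv2.resize(b[:,:,::-1],(800,600),interpolation=2))
```

```text
t 23.9333 pos [0.4233 0.0551 0.1729] F [0.9 0.4 0.2] open 0.0002 shift [ 0.11 -0.04  0.1 ] turn [ 0.    0.03 -0.07]
```

View pics/s9c.png

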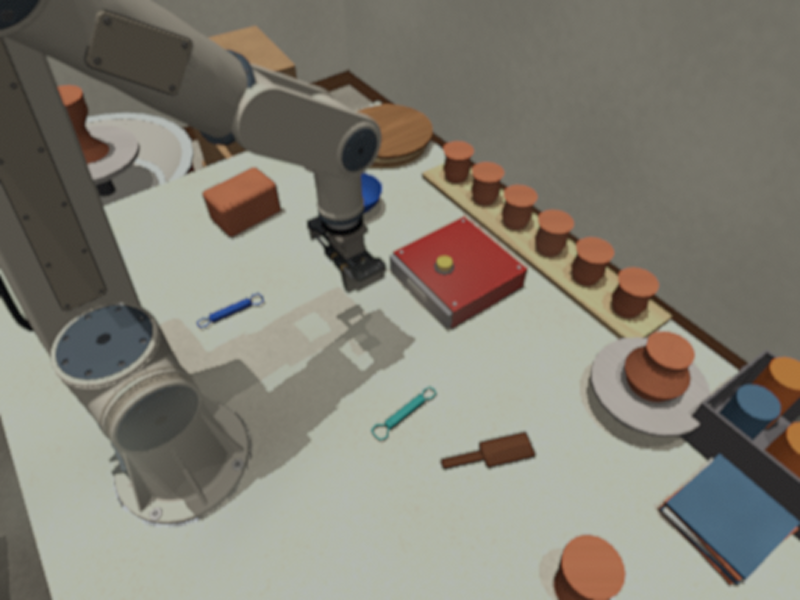

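The tray is shut flush (cabinet at (457,270)), and the paddle and other objects are undisturbed. I hand in.

```bash
python3 -c "
from workcell import arm
print(arm.hand_in())"
```

```text
the job is handed in; nothing more can be done
None
```

The loop tool lies in the tray, which I pushed to its stop and which stayed shut when the arm backed off; the cabinet force never passed about 16 N, the paddle and the rest look undisturbed, and I handed the job in at about 24 s (no verdict shown).

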